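Raise the forearm rest to its yellow rung

TASK

The forearm rest beside the micromanipulator joysticks is right down: raise it, ratcheting its ladder up past the red pawl, until it stands on the yellow rung, lowering it gently until the lock carries it, without dropping it or forcing it down, and let go. Then prove the lock by pressing down on the middle of the pad with about 15 N for a moment, and take the hand away. Leave the bottle, the tip box and the dishes where they are.

Things in the scene. Friction and masses are not known exactly. Their poses are not given: they have to be found in the camera images.
- stand: Fixed stand of the forearm rest: white base plate 160 x 220 x 10 mm with two aluminium channel uprights (y = +-41 mm, tops 190 mm above the bench) that guide the rest straight up and down with about 2 mm play. Origin under the plate's centre, z up. A dark steel lock bracket with a red gravity pawl is clamped across the uprights on the +x side.
- lock_middle (a point): Middle of the range in which the lock may be clamped, 133 mm above the bench, between the uprights. The top of the pawl's nose is within 16 mm above or below; not measured, to be felt. A rising rung swings the pawl aside; it falls back in 0.3 s and holds the rung from coming down again. Raised barely level with the nose, a rung may hang half caught: go 5 mm past before lowering.
- rest: Sliding rest, 0.41 to 0.69 kg: ladder of two rails with three rungs 8 mm thick, 38 mm apart, under a hard black pad 52 mm wide (x), 200 long (y), 24 thick. Origin between the rails' feet, axes as the stand's. Starts right down, feet on the base plate. The top dark rung (rest_c2) catches with the rest 27 to 59 mm up, the yellow (rest_c3) at 65 to 97 mm, the last (rest_c4) at 103 to 135 mm: too far.
- pad_top (a point): Centre of the pad's upper face, 212 mm above the rails' feet (222 mm above the bench at the start). Take the pad here from above, across its 52 mm width, fingertips at most 24 mm down its sides; press here to prove the lock. Standing on the lock the rest may lean up to 0.06 rad.
- yellow_rung (a point): Centre of the yellow rung, 46 mm above the rails' feet; the dark rungs lie 38 mm above and below it. The rungs run along y between the rails.
- oil: Bystander: small amber bottle, 42 mm across, 95 mm high, origin under its centre. Leave it alone.
- tipbox: Bystander: blue pipette tip box with clear lid, 85 x 115 x 62 mm, origin under its centre. Leave it alone.
- dishes: Bystander: stack of closed culture dishes, 60 mm across, 48 mm high, origin under its centre. Leave it alone.
Mind the look-alikes: they are no part of the job. What is meant by the rest is not blue, green or white, and is the smaller of those in its own colour.

How it is judged:
By the outcome, as a careful person would: the job done as asked, in the order asked, and still so for the second after the job is handed in, with the robot touching nothing.
It also fails if it takes over 58 s, if anything falls off the work surface, if the arm or the gripper's body presses on something with over 40 N, if the wrist force passes 120 N, or if a joint passes its speed limit or range.

ROBOT

A 6-joint arm with a two-finger parallel gripper is mounted at the origin on the work surface. World frame = base frame: x ahead of the robot, y to its left, z up, the work surface at z = 0. Lengths are in mm, angles in rad, forces in N, time in s.
With the tool pointing down it reaches from about 325 to 775 mm from the base axis. Payload 5.5 kg.
Tool frame: the origin (TCP) lies midway between the tips of the shut fingers; the grasp point (between the pads) lies 19 mm behind it (pinch_z is the distance from the TCP to the grasp point, in mm); z points along the fingers, y is the line along which they close (so a half turn about z gives the same grasp; the last joint's range is limited). The gripper opens to 88 mm and grips with 3 to 60 N. Pads are 20 mm wide; open, the fingers measure 115 mm over their backs; the gripper's body (75 mm by 178 mm) begins 61 mm behind the grasp point.
Start: joints at [-1.202, 0.091, 1.231, -0, 1.82, -0.057], TCP at [247.831, -546.44, 222.631] pointing down, gripper open.
Joint ranges: [-2.87, 2.87], [-0.86, 2.18], [0.17, 2.46], [-1.51, 4.65], [0.06, 2.69], [-2.65, 2.65]. Speed limits (rad/s): [2.57, 2.57, 3.01, 3.14, 3.14, 3.14].

INTERFACE

Orientations are given as a 3x3 rotation matrix whose columns are the frame's x, y, z axes.
In Python, from workcell import get_obs, grab_frame, sign_off, pinch_z gives the robot as it stands.
- The arm moves only by the shell command python3 -m pendant 'ROWS' [FORCE]. ROWS is a JSON list of rows, 1 to 20 of them, each of 7 numbers: the opening from 0.0 (shut) to 1.0 (fully open), then dx, dy, dz in shares of the most that a row can go, 1 being 62.5 mm, then a rotation vector rx, ry, rz in fractions of the full range, 1 being 4 rad; each row shifts and turns the commanded pose from where the row before left it, along the tool's axes as they then stand; what a row does not reach is not made up. A row lasts 1/8 s, in which the tool goes at most 62.5 mm and 0.188 rad, less where a joint would pass 70% of its speed; a pose out of reach is approached as far as the arm can. The fingers move at their own pace and stop on an object; FORCE is the grip in N (left out, the last holds). Time passes only in rows, so rows that do not move let the fingers close. It prints the time, the measured TCP pose, the force, the opening and the grip force at its end. Shift and turn numbers lie between -1 and 1, and a call with a number outside is refused. Input that does not fit is refused with a message, and nothing moves.
- get_obs(): the state, without advancing time (a new reading comes with each control period).
- grab_frame(name): name is "side" or "top" or "wrist"; returns a dict with "frame" (384x512x3 uint8, red, green, blue), "fovy" (degrees; the focal length in pixels is half the picture's height over the tangent of half this angle, whatever the lens; pixels are square), "cx", "cy" (the principal point, pixels), "rvec" (rotation vector, rad) and "tvec" (3), from world to camera coordinates, as OpenCV has them; the wrist camera has in their place "T_tool_cam" (4x4, takes a point from camera to tool coordinates, whose origin is the TCP and whose axes are the flange's). Camera axes: x right, y down, z forward; pixel columns grow to the right and rows downward; lengths in mm; the calibration is good to about 2 mm. The wrist camera is an equidistant fisheye: a pixel r from the principal point sees the ray r / f radians off the axis. A picture is of the moment at which its call begins: read the wrist's pose just before it. There is no depth.
- sign_off(): hands the job in; it is judged then, once.
The state is a dict: "clock": time; "joints": joint angles; "joint_velocities": joint speeds; "effort": joint torques, N m; "tcp_pos": TCP position; "tool_rot": TCP orientation; "contact_force": force on the tool from outside, world axes, zero at the start; "moment": the same for the moment, N m; "finger_gap": opening from 0.0 (shut) to 1.0 (fully open); "finger_force": force on a finger pad.
Only numpy, scipy, OpenCV 4.12 (cv2) and the standard library are available. Lean on these libraries where they do the work, as an engineer would, in place of code of your own. Each camera call takes 0.05 s, during which the arm holds its last target. There are 200 camera calls.

## Working session

There is one attempt and no reset: what is moved stays moved. The work goes in short steps, Python scripts to look and compute and a shell command to move; the robot and the scene stay as the last step left them, time stands still between calls to the robot, and variables do not carry over. Pictures are saved under pics/ and viewed, at most 10 in all, crops included, and the job is handed in when it is done.

```bash
mkdir -p pics
python3 - <<'E'
from workcell import *
import cv2,pickle
d={}
for n in("side","top"):
    g=grab_frame(n);d[n]=g;cv2.imwrite(f"pics/{n}0.png",g["frame"][:,:,::-1]);print(n,g["fovy"],g["cx"],g["cy"],g["rvec"],g["tvec"])
pickle.dump(d,open("d0.pkl","wb"))
o=get_obs();print(o["clock"],o["tool_rot"],pinch_z)
E
```

```text
side 54.48198824570217 253.5539484816388 188.29379557223334 [ 0.39735586 -2.60576915  1.42195305] [501.31646767 180.81054861 872.71680478]
top 49.801927326648475 255.42926234863674 187.00458566387098 [ 2.17951264 -2.14565598  0.12769657] [  25.1215432   531.4724264  1233.47146269]
0.1 [[ 9.10708175e-01  4.13049886e-01 -6.42049806e-04]
 [ 4.13050377e-01 -9.10706734e-01  1.62203901e-03]
 [ 8.52639471e-05 -1.74240310e-03 -9.99998478e-01]] 18.700000000000003
```

View pics/side0.png

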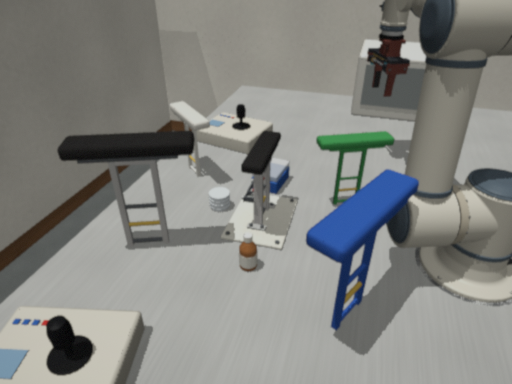

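View pics/top0.png

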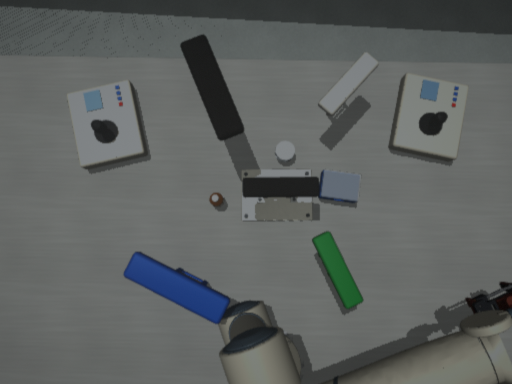

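The top view shows the right rest (the smaller black pad, in the white stand) at about (281,187). The bigger black one at (212,87) is the decoy. The bottle is at (217,200), the dishes at (285,151) and the tip box at (340,187). Next I measure the pad.

```bash
cat > h.py <<'E'
import numpy as np,cv2
def ray(g,uv,z):
    f=192/np.tan(np.radians(g["fovy"]/2));R=cv2.Rodrigues(np.array(g["rvec"],float))[0]
    c=-R.T@np.array(g["tvec"]);d=R.T@np.array([(uv[0]-g["cx"])/f,(uv[1]-g["cy"])/f,1])
    return c+d*(z-c[2])/d[2]
def pix(g,p):
    f=192/np.tan(np.radians(g["fovy"]/2));R=cv2.Rodrigues(np.array(g["rvec"],float))[0]
    q=R@np.array(p,float)+np.array(g["tvec"]);return np.array([g["cx"]+f*q[0]/q[2],g["cy"]+f*q[1]/q[2]])
E
python3 - <<'E'
import pickle;from h import *
d=pickle.load(open("d0.pkl","rb"));g=d["top"]
m=(g["frame"].max(2)<45).astype(np.uint8)
n,l,s,c=cv2.connectedComponentsWithStats(m)
for i in range(1,n):
    x,y,w,h,a=s[i]
    if a>100: print(s[i],c[i])
i=l[187,281];cs,_=cv2.findContours((l==i).astype(np.uint8),0,1)
r=cv2.minAreaRect(cs[0]);b=cv2.boxPoints(r);print(r)
P=np.array([ray(g,p,222) for p in b]);print(P.round(1),P.mean(0).round(1))
e=[P[1]-P[0],P[2]-P[1]]
for v in e:print(np.linalg.norm(v),np.degrees(np.arctan2(v[1],v[0])))
print("side px of centre",pix(d["side"],P.mean(0)))
# base plate
w=g["frame"].astype(int);m=((w.min(2)>150)).astype(np.uint8)
m[:165]=0;m[225:]=0;m[:,:238]=0;m[:,320:]=0
c=cv2.findNonZero(m);r=cv2.minAreaRect(c);b=cv2.boxPoints(r);P=np.array([ray(g,p,10) for p in b]);print("plate",P.round(1),P.mean(0).round(1))
for n,uv,z in(("oil",(217,200),95),("dish",(285,151),48),("tip",(340,187),62)):print(n,ray(g,uv,z).round())
cv2.imwrite("pics/crop0.png",cv2.resize(np.hstack([d["side"]["frame"][120:280,190:320],]),None,fx=3.7,fy=3.7,interpolation=2)[:,:,::-1])
E
```

```text
[ 181   35   63  105 2861] [211.88430619  87.35197483]
[420 113  27  22 433] [431.97228637 122.62586605]
[ 92 121  25  21 404] [104.35643564 130.55693069]
[ 243  177   77   21 1424] [280.41643258 186.87991573]
[466 287  46  28 693] [489.86291486 302.93362193]
[222 301  38  18 183] [238.04918033 307.3442623 ]
[222 318  56  35 595] [251.21848739 334.93781513]
((280.975830078125, 187.3336639404297), (19.70807456970215, 76.10794830322266), 89.16968536376953)
[[ 531.7   66.9  222. ]
 [ 537.7 -130.9  222. ]
 [ 486.3 -131.5  222. ]
 [ 480.3   65.2  222. ]] [509.  -32.6 222. ]
197.83946316903481 -88.25123089494019
51.43845734249959 -179.3069290998681
side px of centre [263.80277187 145.4097924 ]Traceback (most recent call last):
  File "<stdin>", line 17, in <module>
cv2.error: OpenCV(4.12.0) /io/opencv/modules/imgproc/src/convhull.cpp:143: error: (-215:Assertion failed) total >= 0 && (depth == CV_32F || depth == CV_32S) in function 'convexHull'
```

The pad is centred at about (509, -33) with its top at z=222 and a yaw of about 0.02 rad. I'll rise, travel over it, then turn so the fingers close along x.

The rows are not in the units I measure in: shifts go in shares of 62.5 mm and turns go in shares of 4 rad. I convert before sending: 45 mm is 0.72, -40 mm is -0.64, -0.167 rad is -0.0418.

```bash
python3 -m pendant '[[1, 0, 0, -0.64, 0, 0, 0], [1, 0, 0, -0.64, 0, 0, 0], [1, 0, 0, -0.64, 0, 0, 0], [1, 0.72, -0.576, 0, 0, 0, 0], [1, 0.72, -0.576, 0, 0, 0, 0], [1, 0.72, -0.576, 0, 0, 0, 0], [1, 0.72, -0.576, 0, 0, 0, 0], [1, 0.72, -0.576, 0, 0, 0, 0], [1, 0.72, -0.576, 0, 0, 0, 0], [1, 0.72, -0.576, 0, 0, 0, 0], [1, 0.72, -0.576, 0, 0, 0, 0], [1, 0.72, -0.576, 0, 0, 0, 0], [1, 0.72, -0.576, 0, 0, 0, 0], [1, 0, 0, 0, 0, 0, -0.0418], [1, 0, 0, 0, 0, 0, -0.0418], [1, 0, 0, 0, 0, 0, -0.0418], [1, 0, 0, 0, 0, 0, -0.0418], [1, 0, 0, 0, 0, 0, -0.0418], [1, 0, 0, 0, 0, 0, -0.0418], [1, 0, 0, 0, 0, 0, -0.0418]]' 30
python3 - <<'E'
from workcell import *
import pickle,cv2
from h import *
o=get_obs();g=grab_frame("wrist");s=grab_frame("side");pickle.dump((o,g,s),open("d1.pkl","wb"))
print(o["clock"],o["tcp_pos"],o["tool_rot"],g["T_tool_cam"],g["fovy"],g["cx"],g["cy"])
S=cv2.resize(s["frame"][120:280,190:320],None,fx=2.4,fy=2.4,interpolation=2)
cv2.imwrite("pics/w1.png",np.hstack([g["frame"],np.pad(S,((0,0),(0,0),(0,0)))[:384,:288]])[:,:,::-1])
E
```

```text
clock: 2.6
tcp_pos: [508.9, -32.7, 342.1]
tool_rot: [[-0.03, 1.0, -0.001], [1.0, 0.03, 0.0], [0.0, -0.001, -1.0]]
contact_force: [0.9, -0.2, -0.7]
finger_gap: 0.997
finger_force: 0.0
2.6 [508.88144704 -32.68080288 342.11711357] [[-2.95318692e-02  9.99563365e-01 -9.73706985e-04]
 [ 9.99563818e-01  2.95320546e-02  1.76592212e-04]
 [ 2.05270673e-04 -9.68067173e-04 -9.99999510e-01]] [[-2.01524783e-04 -9.57680169e-01 -2.87834421e-01  7.92072341e+01]
 [ 9.99999980e-01 -1.95158821e-04 -5.08106216e-05  5.34352117e-01]
 [-7.51310145e-06 -2.87834425e-01  9.57680189e-01 -1.62622586e+02]
 [ 0.00000000e+00  0.00000000e+00  0.00000000e+00  1.00000000e+00]] 65.70646984690485 255.65153158784221 195.5407018028254
```

View pics/w1.png

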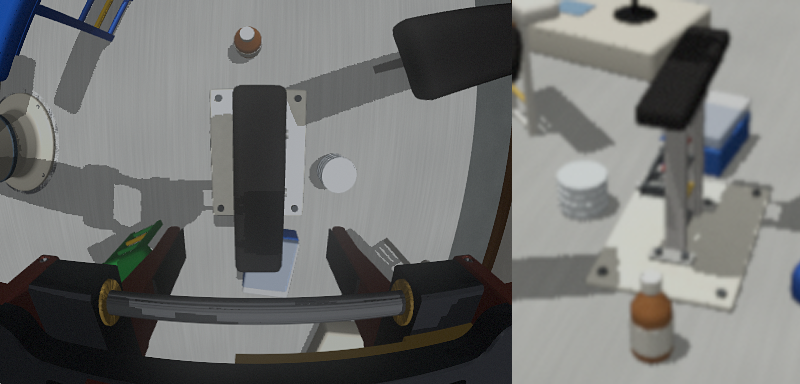

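The wrist view shows the pad between the open fingers, columns 233 to 286 and rows 85 to 271. The bottle, dishes and tip box are clear of it. Next I refine its centre from this view.

Run:
```python
import pickle;from h import *
o,g,s=pickle.load(open("d1.pkl","rb"))
f=192/np.tan(np.radians(g["fovy"]/2));R=o["tool_rot"];T=g["T_tool_cam"]
def wr(u,v,z=222):
    d=np.array([u-g["cx"],v-g["cy"]]);r=np.hypot(*d);t=r/f
    q=np.r_[d/r*np.sin(t),np.cos(t)];q=R@(T[:3,:3]@q);c=R@T[:3,3]+o["tcp_pos"];return c+q*(z-c[2])/q[2]
for p in[(233,110),(286,110),(234,180),(286,180),(234,245),(284,245),(259,85),(259,271)]:print(p,wr(*p).round(1))
```

```text
(233, 110) [485.7  44.9 222. ]
(286, 110) [535.5  46.4 222. ]
(234, 180) [487.8 -23.1 222. ]
(286, 180) [538.8 -21.6 222. ]
(234, 245) [488.2 -93.7 222. ]
(284, 245) [541.1 -92.2 222. ]
(259, 85) [509.4  69.2 222. ]
(259, 271) [ 515.7 -125.   222. ]
```

To row units: 40 mm is 0.64, 2.5 mm is 0.04.

```bash
python3 -m pendant '[[1, 0.032, 0.04, 0.64, 0, 0, 0], [1, 0, 0, 0.64, 0, 0, 0], [1, 0, 0, 0.64, 0, 0, 0], [1, 0, 0, 0.16, 0, 0, 0], [1, 0, 0, 0.16, 0, 0, 0], [1, 0, 0, 0, 0, 0, 0]]' 30; python3 -m pendant '[[0.7, 0, 0, 0, 0, 0, 0], [0.6, 0, 0, 0, 0, 0, 0], [0.56, 0, 0, 0, 0, 0, 0], [0.5, 0, 0, 0, 0, 0, 0], [0.5, 0, 0, 0, 0, 0, 0]]' 5; python3 -c "
from workcell import *;o=get_obs();print(o['contact_force'],o['moment'],o['finger_gap'])"
```

```text
clock: 3.45
tcp_pos: [511.7, -30.7, 203.4]
tool_rot: [[-0.023, 1.0, 0.001], [1.0, 0.023, -0.0], [-0.0, 0.001, -1.0]]
contact_force: [0.5, 0.5, -0.5]
finger_gap: 1.003
finger_force: 0.0
clock: 4.08
tcp_pos: [511.5, -30.6, 202.8]
tool_rot: [[-0.024, 1.0, 0.0], [1.0, 0.024, -0.0], [-0.0, 0.0, -1.0]]
contact_force: [-0.6, 1.2, 0.5]
finger_gap: 0.592
finger_force: 5.0
[-0.55283151  1.21131787  0.49836775] [-0.01794657 -0.1342682  -0.01423953] 0.5918882302358882
```

To row units: -4 mm is -0.064, -3 mm is -0.048.

```bash
f(){ grep -E "tcp_pos|contact" | sed 's/.*: //' | paste -sd' '; }
python3 -m pendant '[[0.5, 0, 0, 0, 0, 0, 0], [0.5, 0, 0, 0, 0, 0, 0]]' 35|f
python3 -m pendant '[[0.5, 0, 0, -0.048, 0, 0, 0], [0.5, 0, 0, -0.064, 0, 0, 0]]'|f
python3 -m pendant '[[0.5, 0, 0, -0.064, 0, 0, 0], [0.5, 0, 0, -0.064, 0, 0, 0]]'|f
python3 -m pendant '[[0.5, 0, 0, -0.064, 0, 0, 0]]'|f
python3 -m pendant '[[0.5, 0, 0, -0.064, 0, 0, 0]]'|f
python3 -m pendant '[[0.5, 0, 0, -0.048, 0, 0, 0]]'|f
python3 -m pendant '[[0.5, 0, 0, -0.048, 0, 0, 0]]'|f
python3 -m pendant '[[0.5, 0, 0, -0.048, 0, 0, 0]]'|f
python3 -m pendant '[[0.5, 0, 0, -0.048, 0, 0, 0]]'|f
python3 -m pendant '[[0.5, 0, 0, -0.048, 0, 0, 0]]'|f
python3 -c "
from workcell import *;o=get_obs();print(o['contact_force'],o['moment'],o['finger_gap'],o['clock'])"
```

```text
[511.5, -30.6, 202.8] [-0.2, 0.4, 1.1]
[510.8, -30.6, 208.1] [-0.2, 0.8, -5.8]
[511.3, -30.7, 217.6] [-0.1, -0.4, -5.5]
[511.3, -30.6, 221.7] [0.4, -0.2, -6.0]
[511.4, -30.6, 225.9] [0.0, -0.7, -6.2]
[511.5, -30.6, 229.0] [0.9, 0.3, -6.7]
[511.4, -30.7, 231.9] [-0.6, -0.4, -7.3]
[511.4, -30.7, 234.8] [0.4, 0.1, -6.4]
[511.4, -30.7, 237.9] [-0.0, 0.8, -5.5]
[511.4, -30.7, 240.9] [0.4, 0.0, -6.1]
[ 4.21687816e-01  6.05318485e-03 -6.07520242e+00] [-0.04893812 -0.04839182  0.02676849] 0.5926037839357575 5.7
```

To row units: -3 mm is -0.048.

```bash
f(){ grep -E "tcp_pos|contact" | sed 's/.*: //' | paste -sd' '; }
python3 -m pendant '[[0.5, 0, 0, -0.048, 0, 0, 0]]'|f
python3 -m pendant '[[0.5, 0, 0, -0.048, 0, 0, 0]]'|f
python3 -m pendant '[[0.5, 0, 0, -0.048, 0, 0, 0]]'|f
python3 -m pendant '[[0.5, 0, 0, -0.048, 0, 0, 0]]'|f
python3 -m pendant '[[0.5, 0, 0, -0.032, 0, 0, 0]]'|f
python3 -m pendant '[[0.5, 0, 0, -0.032, 0, 0, 0]]'|f
python3 -m pendant '[[0.5, 0, 0, -0.032, 0, 0, 0]]'|f
python3 -m pendant '[[0.5, 0, 0, -0.032, 0, 0, 0]]'|f
python3 -m pendant '[[0.5, 0, 0, -0.032, 0, 0, 0]]'|f
python3 -m pendant '[[0.5, 0, 0, -0.032, 0, 0, 0]]'|f
python3 -m pendant '[[0.5, 0, 0, -0.032, 0, 0, 0]]'|f
python3 - <<'E'
from workcell import *;import cv2;from h import *
s=grab_frame("side")["frame"];cv2.imwrite("pics/s2.png",cv2.resize(s[80:250,190:330],None,fx=3.5,fy=3.5,interpolation=2)[:,:,::-1])
E
```

```text
[511.4, -30.7, 243.9] [-1.0, 0.6, -6.1]
[511.4, -30.7, 246.8] [-0.1, -0.1, -7.3]
[511.4, -30.7, 249.8] [0.7, -0.4, -5.9]
[511.4, -30.7, 252.9] [0.2, 0.5, -6.4]
[511.4, -30.6, 254.9] [-0.3, 0.3, -6.7]
[511.3, -30.6, 256.7] [0.2, -0.8, -6.8]
[511.3, -30.6, 258.5] [-0.5, 0.1, -7.0]
[511.3, -30.7, 260.6] [-0.7, -0.4, -6.9]
[511.4, -30.6, 262.7] [-1.1, 0.8, -5.8]
[511.4, -30.7, 264.8] [-0.3, -0.6, -6.4]
[511.4, -30.6, 266.8] [-0.3, 0.7, -6.5]
```

View pics/s2.png

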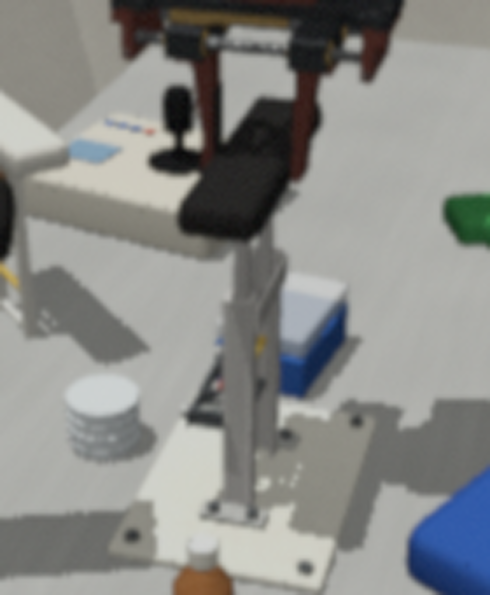

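To row units: 1.5 mm is 0.024.

```bash
f(){ s=$(grep -E "tcp_pos|contact" | sed 's/.*: //' | paste -sd' '); echo "$s"; echo "$s" | tr -d ',]' | awk '{exit !($NF < -3.5)}'; }
python3 -m pendant '[[0.5, 0, 0, 0, 0, 0, 0], [0.5, 0, 0, 0, 0, 0, 0]]'|f &&
python3 -m pendant '[[0.5, 0, 0, 0.024, 0, 0, 0]]'|f &&
python3 -m pendant '[[0.5, 0, 0, 0.024, 0, 0, 0]]'|f &&
python3 -m pendant '[[0.5, 0, 0, 0.024, 0, 0, 0]]'|f &&
python3 -m pendant '[[0.5, 0, 0, 0.024, 0, 0, 0]]'|f &&
python3 -m pendant '[[0.5, 0, 0, 0.024, 0, 0, 0]]'|f &&
python3 -m pendant '[[0.5, 0, 0, 0.024, 0, 0, 0]]'|f &&
python3 -m pendant '[[0.5, 0, 0, 0.024, 0, 0, 0]]'|f &&
python3 -m pendant '[[0.5, 0, 0, 0.024, 0, 0, 0]]'|f &&
python3 -m pendant '[[0.5, 0, 0, 0.024, 0, 0, 0]]'|f &&
python3 -m pendant '[[0.5, 0, 0, 0.024, 0, 0, 0]]'|f &&
python3 -m pendant '[[0.5, 0, 0, 0.024, 0, 0, 0]]'|f &&
python3 -m pendant '[[0.5, 0, 0, 0.024, 0, 0, 0]]'|f &&
python3 -m pendant '[[0.5, 0, 0, 0.024, 0, 0, 0]]'|f &&
python3 -m pendant '[[0.5, 0, 0, 0.024, 0, 0, 0]]'|f &&
python3 -m pendant '[[0.5, 0, 0, 0.024, 0, 0, 0]]'|f &&
python3 -m pendant '[[0.5, 0, 0, 0.024, 0, 0, 0]]'|f
python3 -c "
from workcell import *;o=get_obs();print(o['contact_force'],o['moment'],o['tcp_pos'],o['finger_gap'],o['clock'])"
```

```text
[511.4, -30.7, 266.6] [0.2, 0.2, -7.4]
[511.4, -30.7, 265.1] [0.7, 0.7, -5.3]
[511.4, -30.6, 263.4] [-1.0, -0.3, -6.6]
[511.3, -30.6, 261.9] [-0.6, 0.0, -6.0]
[511.3, -30.7, 260.4] [-0.2, 0.4, -6.9]
[511.4, -30.6, 259.0] [-1.2, 0.0, -6.3]
[511.4, -30.7, 257.5] [-1.0, -0.0, -6.4]
[511.4, -30.7, 256.0] [-0.5, 0.1, -6.1]
[511.5, -30.7, 254.6] [0.7, 0.4, -7.1]
[511.5, -30.7, 253.1] [-0.1, 0.1, -6.8]
[511.5, -30.7, 251.6] [1.0, -1.1, -6.7]
[511.4, -30.7, 250.0] [-0.3, 0.1, -7.1]
[511.4, -30.6, 248.5] [0.7, -0.3, -5.8]
[511.4, -30.7, 247.0] [0.3, 0.2, -4.9]
[511.4, -30.6, 245.5] [-0.3, -0.0, -5.1]
[511.4, -30.6, 244.0] [1.1, 0.3, -6.7]
[511.4, -30.7, 242.5] [0.3, 0.9, -6.8]
[ 0.29460475  0.92841489 -6.8333515 ] [-0.08668826 -0.05501747 -0.06408709] [511.3926393  -30.66695303 242.50978948] 0.5914235285815771 9.375
```

To row units: 1.5 mm is 0.024.

```bash
f(){ s=$(grep -E "tcp_pos|contact" | sed 's/.*: //' | paste -sd' '); echo "$s"; echo "$s" | tr -d ',]' | awk '{exit !($NF < -3.5)}'; }
python3 -m pendant '[[0.5, 0, 0, 0.024, 0, 0, 0]]'|f &&
python3 -m pendant '[[0.5, 0, 0, 0.024, 0, 0, 0]]'|f &&
python3 -m pendant '[[0.5, 0, 0, 0.024, 0, 0, 0]]'|f &&
python3 -m pendant '[[0.5, 0, 0, 0.024, 0, 0, 0]]'|f &&
python3 -m pendant '[[0.5, 0, 0, 0.024, 0, 0, 0]]'|f &&
python3 -m pendant '[[0.5, 0, 0, 0.024, 0, 0, 0]]'|f &&
python3 -m pendant '[[0.5, 0, 0, 0.024, 0, 0, 0]]'|f &&
python3 -m pendant '[[0.5, 0, 0, 0.024, 0, 0, 0]]'|f
python3 -c "
from workcell import *;o=get_obs();print(o['contact_force'],o['moment'],o['tcp_pos'],o['finger_gap'],o['clock'])"
```

```text
[511.4, -30.6, 241.0] [-0.2, -0.6, -5.7]
[511.4, -30.7, 239.6] [0.4, 0.5, 0.9]
[0.38398868 0.52119306 0.92566818] [-0.07232595  0.0496297   0.00628866] [511.41724922 -30.65352235 239.63991019] 0.5892206122495429 9.625
```

The top dark rung stands at TCP z of about 239.7, so the yellow rung should stand at about 277.7. I'll lift to about 287, let the pawl fall, then lower.

To row units: -6 mm is -0.096, -5.5 mm is -0.088.

```bash
f(){ s=$(grep -E "tcp_pos|contact" | sed 's/.*: //' | paste -sd' '); echo "$s"; echo "$s" | tr -d ',]' | awk '{exit !($NF < -3.5)}'; }
python3 -m pendant '[[0.5, 0, 0, -0.096, 0, 0, 0], [0.5, 0, 0, -0.096, 0, 0, 0], [0.5, 0, 0, -0.096, 0, 0, 0], [0.5, 0, 0, -0.096, 0, 0, 0], [0.5, 0, 0, -0.096, 0, 0, 0], [0.5, 0, 0, -0.096, 0, 0, 0], [0.5, 0, 0, -0.096, 0, 0, 0], [0.5, 0, 0, -0.088, 0, 0, 0], [0.5, 0, 0, 0, 0, 0, 0], [0.5, 0, 0, 0, 0, 0, 0], [0.5, 0, 0, 0, 0, 0, 0], [0.5, 0, 0, 0, 0, 0, 0]]'|f &&
python3 -m pendant '[[0.5, 0, 0, 0.032, 0, 0, 0], [0.5, 0, 0, 0.032, 0, 0, 0]]'|f &&
python3 -m pendant '[[0.5, 0, 0, 0.016, 0, 0, 0]]'|f &&
python3 -m pendant '[[0.5, 0, 0, 0.016, 0, 0, 0]]'|f &&
python3 -m pendant '[[0.5, 0, 0, 0.016, 0, 0, 0]]'|f &&
python3 -m pendant '[[0.5, 0, 0, 0.016, 0, 0, 0]]'|f &&
python3 -m pendant '[[0.5, 0, 0, 0.008, 0, 0, 0]]'|f &&
python3 -m pendant '[[0.5, 0, 0, 0.008, 0, 0, 0]]'|f &&
python3 -m pendant '[[0.5, 0, 0, 0.008, 0, 0, 0]]'|f &&
python3 -m pendant '[[0.5, 0, 0, 0.008, 0, 0, 0]]'|f &&
python3 -m pendant '[[0.5, 0, 0, 0.008, 0, 0, 0]]'|f
python3 -c "
from workcell import *;o=get_obs();print(o['contact_force'],o['moment'],o['tcp_pos'],o['finger_gap'],o['clock'])"
```

```text
[511.3, -30.6, 286.9] [0.1, 0.0, -6.5]
[511.4, -30.6, 282.9] [0.6, -0.8, -6.0]
[511.3, -30.6, 281.8] [-0.3, -0.5, -6.6]
[511.4, -30.7, 281.0] [-1.0, -0.3, -6.6]
[511.4, -30.7, 280.1] [0.1, -0.4, -6.1]
[511.4, -30.6, 279.1] [1.4, 0.5, -5.7]
[511.4, -30.6, 278.6] [-0.2, 0.3, -6.7]
[511.4, -30.7, 278.1] [-0.7, 0.4, -5.7]
[511.4, -30.7, 277.8] [-0.2, -0.4, -3.7]
[511.4, -30.7, 277.7] [-0.9, 0.2, -2.4]
[-0.86863735  0.17551334 -2.40517109] [-0.02412058  0.17345616 -0.0348815 ] [511.38513017 -30.66849027 277.70732583] 0.5908522092495823 12.375
```

To row units: 0.5 mm is 0.008, 0.3 mm is 0.0048.

```bash
python3 -m pendant '[[0.5, 0, 0, 0.008, 0, 0, 0], [0.5, 0, 0, 0.0048, 0, 0, 0], [0.5, 0, 0, 0, 0, 0, 0]]'|grep -E "tcp|contact"
python3 -m pendant '[[0.5, 0, 0, 0, 0, 0, 0], [0.5, 0, 0, 0, 0, 0, 0]]' 5|grep -E "tcp|contact"
python3 -m pendant '[[0.65, 0, 0, 0, 0, 0, 0], [0.8, 0, 0, 0, 0, 0, 0], [1, 0, 0, 0, 0, 0, 0], [1, 0, 0, 0, 0, 0, 0], [1, 0, 0, 0, 0, 0, 0]]'|grep -E "tcp|contact|gap"
python3 -m pendant '[[1, 0, 0, -0.16, 0, 0, 0], [1, 0, 0, -0.32, 0, 0, 0], [1, 0, 0, -0.32, 0, 0, 0], [1, 0, 0, -0.32, 0, 0, 0], [1, 0, 0, 0, 0, 0, 0]]'
python3 - <<'E'
from workcell import *;import cv2;from h import *
import pickle
o=get_obs();w=grab_frame("wrist")
s=grab_frame("side");pickle.dump((o,w,s),open("d3.pkl","wb"));S=cv2.resize(s["frame"][60:250,190:330],None,fx=2,fy=2.021,interpolation=2)
cv2.imwrite("pics/s3.png",np.hstack([w["frame"],S[:384]])[:,:,::-1])
E
```

```text
tcp_pos: [511.4, -30.7, 277.5]
contact_force: [-1.8, -0.5, 3.9]
tcp_pos: [511.8, -30.7, 277.4]
contact_force: [-1.3, -0.3, 6.0]
tcp_pos: [511.4, -30.7, 276.2]
contact_force: [0.3, 0.4, -0.4]
finger_gap: 0.997
clock: 14.25
tcp_pos: [511.8, -30.7, 348.7]
tool_rot: [[-0.024, 1.0, 0.004], [1.0, 0.024, -0.0], [-0.001, 0.004, -1.0]]
contact_force: [-0.2, -0.6, -0.6]
finger_gap: 1.001
finger_force: 0.0
```

View pics/s3.png

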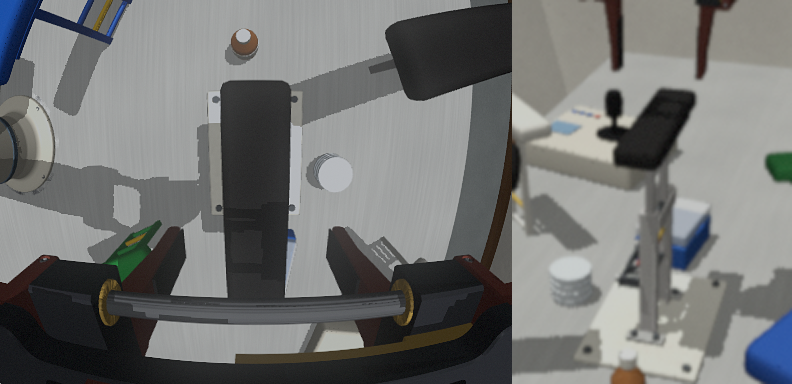

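The rest stands raised by itself, about 75 mm up, with the pad at columns 221 to 291. The bystanders haven't moved. I'll shut the fingers and locate the pad's middle before pressing.

```bash
python3 - <<'E'
import pickle;from h import *
o,g,s=pickle.load(open("d3.pkl","rb"))
f=192/np.tan(np.radians(g["fovy"]/2));R=o["tool_rot"];T=g["T_tool_cam"]
def wr(u,v,z=297):
    d=np.array([u-g["cx"],v-g["cy"]]);r=np.hypot(*d);t=r/f
    q=np.r_[d/r*np.sin(t),np.cos(t)];q=R@(T[:3,:3]@q);c=R@T[:3,3]+o["tcp_pos"];return c+q*(z-c[2])/q[2]
for p in[(221,110),(291,110),(223,200),(290,200),(257,80)]:print(p,wr(*p).round(1))
E
f(){ s=$(grep -E "tcp_pos|contact" | sed 's/.*: //' | paste -sd' '); echo "$s"; echo "$s" | tr -d ',]' | awk '{exit !($NF < 2.5)}'; }
python3 -m pendant '[[0, 0, 0, 0, 0, 0, 0], [0, 0, 0, 0, 0, 0, 0], [0, 0, 0, 0, 0, 0, 0], [0, 0, 0, 0, 0, 0, 0], [0, 0, 0, 0, 0, 0, 0], [0, 0, 0, 0, 0, 0, 0]]' 20|grep -E "tcp|gap|clock"
```

```text
(221, 110) [486.   47.2 297. ]
(291, 110) [535.9  48.4 297. ]
(223, 200) [487.5 -20.  297. ]
(290, 200) [538.4 -18.9 297. ]
(257, 80) [511.1  69.3 297. ]
clock: 15.1
tcp_pos: [511.4, -30.6, 346.4]
finger_gap: 0.353
```

To row units: 14 mm is 0.224, 10 mm is 0.16.

```bash
f(){ s=$(grep -E "tcp_pos|contact" | sed 's/.*: //' | paste -sd' '); echo "$s"; echo "$s" | tr -d ',]' | awk '{exit !($NF < 5)}'; }
python3 -m pendant '[[0, 0, 0.016, 0, 0, 0, 0], [0, 0, 0, 0, 0, 0, 0], [0, 0, 0, 0, 0, 0, 0], [0, 0, 0, 0, 0, 0, 0], [0, 0, 0, 0.224, 0, 0, 0], [0, 0, 0, 0.224, 0, 0, 0], [0, 0, 0, 0.16, 0, 0, 0], [0, 0, 0, 0, 0, 0, 0]]'|grep -E "tcp|gap|contact" &&
python3 -m pendant '[[0, 0, 0, 0.032, 0, 0, 0]]'|f &&
python3 -m pendant '[[0, 0, 0, 0.032, 0, 0, 0]]'|f &&
python3 -m pendant '[[0, 0, 0, 0.016, 0, 0, 0]]'|f &&
python3 -m pendant '[[0, 0, 0, 0.016, 0, 0, 0]]'|f &&
python3 -m pendant '[[0, 0, 0, 0.016, 0, 0, 0]]'|f &&
python3 -m pendant '[[0, 0, 0, 0.016, 0, 0, 0]]'|f &&
python3 -m pendant '[[0, 0, 0, 0.016, 0, 0, 0]]'|f &&
python3 -m pendant '[[0, 0, 0, 0.016, 0, 0, 0]]'|f &&
python3 -m pendant '[[0, 0, 0, 0.016, 0, 0, 0]]'|f
python3 -m pendant '[[0, 0, 0, 0, 0, 0, 0]]'|f
```

```text
tcp_pos: [512.0, -30.6, 306.8]
contact_force: [0.5, 0.1, 0.0]
finger_gap: 0.006
[512.4, -30.6, 306.7] [0.1, -0.2, 1.2]
[512.5, -30.6, 304.8] [0.3, -0.4, -0.3]
[512.5, -30.6, 303.5] [-0.6, -0.2, -0.4]
[512.5, -30.6, 302.5] [0.3, 0.2, 0.3]
[512.4, -30.6, 301.3] [-0.1, 0.3, 0.5]
[512.4, -30.6, 300.3] [-0.1, 0.3, 0.3]
[512.4, -30.6, 299.3] [-0.8, 0.6, 0.6]
[512.4, -30.6, 298.2] [0.7, 0.6, -0.6]
[512.4, -30.6, 297.3] [-1.0, -0.1, 0.5]
[512.4, -30.6, 297.3] [-0.4, 0.6, -0.0]
```

To row units: 0.5 mm is 0.008.

```bash
f(){ s=$(grep -E "tcp_pos|contact" | sed 's/.*: //' | paste -sd' '); echo "$s"; echo "$s" | tr -d ',]' | awk '{exit !($NF < 12)}'; }
python3 -m pendant '[[0, 0, 0, 0.008, 0, 0, 0]]'|f &&
python3 -m pendant '[[0, 0, 0, 0.008, 0, 0, 0]]'|f &&
python3 -m pendant '[[0, 0, 0, 0.008, 0, 0, 0]]'|f &&
python3 -m pendant '[[0, 0, 0, 0.008, 0, 0, 0]]'|f &&
python3 -m pendant '[[0, 0, 0, 0.008, 0, 0, 0]]'|f &&
python3 -m pendant '[[0, 0, 0, 0.008, 0, 0, 0]]'|f &&
python3 -m pendant '[[0, 0, 0, 0.008, 0, 0, 0]]'|f &&
python3 -m pendant '[[0, 0, 0, 0.008, 0, 0, 0]]'|f
python3 -m pendant '[[0, 0, 0, 0, 0, 0, 0]]'|f
```

```text
[512.5, -30.6, 297.1] [-0.7, -0.5, 2.8]
[512.5, -30.7, 297.1] [0.4, 0.7, 5.5]
[512.6, -30.7, 297.0] [0.1, -0.8, 6.7]
[512.7, -30.7, 296.9] [-0.3, -0.7, 8.8]
[512.8, -30.7, 296.9] [0.2, 0.6, 9.9]
[512.9, -30.7, 296.9] [-0.4, -0.2, 10.5]
[513.0, -30.7, 296.9] [-0.5, -0.1, 12.9]
[513.0, -30.7, 296.9] [0.1, -0.2, 11.7]
```

To row units: 0.8 mm is 0.0128.

```bash
python3 -m pendant '[[0, 0, 0, 0.0128, 0, 0, 0], [0, 0, 0, 0, 0, 0, 0]]'|grep -E "tcp|contact"
python3 -m pendant '[[0, 0, 0, 0, 0, 0, 0], [0, 0, 0, 0, 0, 0, 0]]'|grep -E "tcp|contact"
python3 -m pendant '[[0, 0, 0, 0, 0, 0, 0]]'|grep -E "tcp|contact"
```

```text
tcp_pos: [513.1, -30.7, 296.8]
contact_force: [-0.2, -0.3, 14.1]
tcp_pos: [513.1, -30.7, 296.8]
contact_force: [-0.4, -0.3, 13.6]
tcp_pos: [513.1, -30.7, 296.8]
contact_force: [0.1, 0.2, 14.0]
```

To row units: 0.4 mm is 0.0064.

```bash
python3 -m pendant '[[0, 0, 0, 0.0064, 0, 0, 0], [0, 0, 0, 0, 0, 0, 0], [0, 0, 0, 0, 0, 0, 0]]'|grep -E "tcp|contact"
python3 -m pendant '[[0, 0, 0, 0, 0, 0, 0]]'|grep -E "tcp|contact"
python3 -m pendant '[[0, 0, 0, -0.032, 0, 0, 0], [0, 0, 0, -0.048, 0, 0, 0], [0, 0, 0, -0.32, 0, 0, 0], [0, 0, 0, -0.48, 0, 0, 0], [0, 0, 0, -0.48, 0, 0, 0], [0, 0, 0, 0, 0, 0, 0], [0, 0, 0, 0, 0, 0, 0]]'
python3 - <<'E'
from workcell import *;import cv2;from h import *
w=grab_frame("top");s=grab_frame("side");S=cv2.resize(s["frame"][60:250,190:330],None,fx=2,fy=2.021,interpolation=2)
cv2.imwrite("pics/s4.png",np.hstack([w["frame"],S[:384]])[:,:,::-1])
E
```

```text
tcp_pos: [513.2, -30.7, 296.8]
contact_force: [0.6, -0.0, 14.7]
tcp_pos: [513.2, -30.7, 296.8]
contact_force: [0.2, 0.3, 14.8]
clock: 20.35
tcp_pos: [512.5, -30.6, 375.9]
tool_rot: [[-0.024, 1.0, -0.002], [1.0, 0.024, 0.0], [0.0, -0.002, -1.0]]
contact_force: [0.5, 0.1, -0.4]
finger_gap: 0.006
finger_force: 0.0
```

View pics/s4.png

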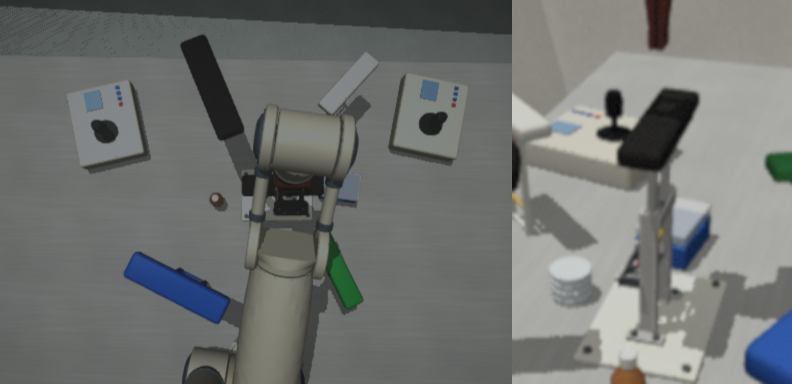

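The rest holds at its height, the hand is about 80 mm above it, and the bystanders haven't moved.

```bash
python3 -c "
from workcell import *;print(sign_off())"
```

```text
the job is handed in; nothing more can be done
None
```

The forearm rest stands locked on the yellow rung, about 75 mm up. It held a press of about 14.8 N on the middle of the pad, and I handed the job in at about 20 s with the hand clear and the bottle, tip box and dishes where they were.

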